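Index the coaster turntable by one hole

TASK

The cork coaster blank sits on an indexing turntable that is locked by its red spring plunger. Press the plunger's red cap in with a fingertip and push the turntable clockwise (seen from above) to the very next hole and no farther, so that the plunger springs fully up into that hole and locks it again. Only touch and push: do not lift or disturb anything that stands about, and come away clear at the end.

Things in the scene. Friction and masses are not known exactly. Their poses are not given: they have to be found in the camera images.
- indexer: Fixed base: grey round plate 300 mm across, 12 mm thick; origin under its centre, z up along the turntable's axis. In its frame the plunger and first hole start at 202.5 degrees (counter-clockwise from x), the next hole is at 157.5. A green punch press stands at +45 degrees (point press_top), a small side tray (to radius 225 mm) at -45 degrees.
- spindle (a point): Point on the turntable's axis at the top face of the turntable disc, 57 mm above the work surface. The dark steel disc is 200 mm across; on it a cork blank (120 mm across, 4 mm) and a black clamp knob (32 mm across, top at 80 mm).
- cap_top (a point): Centre of the top of the plunger's red cap, 30 mm across, riding on the disc 85 mm from the axis; 80 mm above the work surface when up, 68 when fully in. 31 mm before and behind it along the turning direction stand brass pegs, 12 mm thick, tops at 100 mm: a fingertip fits in the 50 mm gap between them, above the cap, and can push either peg to turn the table.
- plunger (a joint): How far the plunger is pressed in (down), m: 0 up, 0.012 fully in. Spring: 3 N to start, 8 N fully in. Its red pin stands in the ring's hole outward of the cap, 1.5 mm proud, when up. Beyond 0.0085 the pin is out and the table free; between holes the ring keeps it at about 0.0085 with nobody pressing, and at a hole it springs up by itself.
- turntable (a joint): Angle of the turntable, rad, clockwise seen from above is positive: 0 at the first hole, 0.785 at the next. Play of about 0.02 either way while locked. It stays where it is left: friction takes about 1.5 N at the pegs to turn it.
- hole_first (a point): Mouth of the hole in which the red pin stands at the start, 120 mm from the axis, 53 mm up. The fixed aluminium index ring (radius 106 to 138 mm, 7 mm thick, top at 53 mm) has 8 black holes 16 mm wide, 45 degrees apart.
- hole_next (a point): Mouth (top) of the next ring hole clockwise, 120 mm from the axis, 53 mm up.
- press_top (a point): Top of the green punch press, on its column (26 by 34 mm, 180 mm from the axis), 116 mm above the work surface. Its arm reaches in towards the axis to radius 34 mm (arm underside at 94 mm, black head to 120 mm, punch tip 66 mm up). Fixed; not used.
- wax_tin: Loose small round tin with a white lid, 44 mm across, 34 mm high, standing on the side tray; origin under its centre. Leave it.
- spool_blue: Loose blue thread spool, 40 mm across, 70 mm high, standing beside the turntable; origin under its centre. Leave it.
- tape_roll: Loose cream masking tape roll, 92 mm across, 22 mm high, lying beside the turntable; origin under its centre. Leave it.
- spool_brown: Loose brown thread spool, 40 mm across, 70 mm high; origin under its centre. Leave it.
- bottle: Loose pink and white drinking bottle, 66 mm across, 200 mm high; origin under its centre. Leave it.
- awl: Loose awl with a wooden handle, 160 mm long, lying; origin under its middle. Leave it.
- hammer: Loose steel hammer with a wooden handle, 240 mm long, lying; origin under its middle. Leave it.

How it is judged:
On the way, in this order (a step that is already met when the one before it is completed fails the run):
1. the plunger is pressed in, out of the first hole, by the fingers (value of joint plunger above 0.0085 m and value of joint turntable below 0.25 rad and contact force between the fingers and plunger above 1 N), for 0.05 s.
2. the turntable is turned clockwise off the first hole, the pin under the ring (value of joint turntable between 0.3 and 0.72 rad and value of joint plunger above 0.006 m), for 0.05 s.
At the end, for the whole second after the job is handed in: The turntable stands at the next hole clockwise (0.785 rad, within 0.05), at rest, the plunger sprung up into it (less than 2 mm in), and every loose thing within 20 mm of where it was (value of joint turntable between 0.735 and 0.835 rad and value of joint plunger below 0.002 m and velocity of joint turntable between -0.05 and 0.05 rad/s and distance of each of wax_tin, spool_blue, tape_roll, spool_brown, bottle, awl, hammer from where it was at the start of the episode below 0.02 m); the robot touches nothing.
It fails at once if the turntable is turned past the next hole (value of joint turntable above 1 rad).
It fails at once if the turntable is turned the wrong way (value of joint turntable below -0.25 rad).
It fails at once if a loose thing is lifted, carried or pushed away (more than 20 mm) (distance of any of wax_tin, spool_blue, tape_roll, spool_brown, bottle, awl, hammer from where it was at the start of the episode above 0.02 m).
It also fails if it takes over 34 s, if anything falls off the work surface, if the arm or the gripper's body presses on something with over 40 N, if the wrist force passes 120 N, or if a joint passes its speed limit or range.

ROBOT

A 7-joint arm with a two-finger parallel gripper is mounted at the origin on the work surface. World frame = base frame: x ahead of the robot, y to its left, z up, the work surface at z = 0. Lengths are in m, angles in rad, forces in N, time in s.
With the tool pointing down it reaches from about 0.425 to 1.025 m from the base axis. Payload 3.6 kg.
Tool frame: the origin (TCP) lies midway between the tips of the shut fingers; the grasp point (between the pads) lies ctrl.grip_point_offset behind it (ctrl.grip_point_offset is the distance from the TCP to the grasp point, in m); z points along the fingers, y is the line along which they close (so a half turn about z gives the same grasp; the last joint's range is limited). The gripper opens to 85 mm and grips with 20 to 120 N. Pads are 22 mm wide; open, the fingers measure 114 mm over their backs; the gripper's body (76 mm by 85 mm) begins 54 mm behind the grasp point. The pads swing forward as they close: fully open they stand 13 mm farther back than shut.
Start: joints at [-1.357, 0.591, 0.048, 1.609, -0.033, 0.943, -0.034], TCP at [0.219, 0.691, 0.231] pointing down, gripper open.
Joint ranges: [-2.69, 2.69], [-0.47, 2.24], [-1.27, 1.36], [0.19, 2.51], [-1.53, 4.68], [0.08, 2.07], [-3.09, 3.09]. Speed limits (rad/s): [2.57, 2.57, 3.14, 3.14, 3.14, 3.14, 3.14].

INTERFACE

Orientations are given as [roll, pitch, yaw] about the fixed x, y, z axes, in that order (R = Rz(yaw) Ry(pitch) Rx(roll)).
In Python, from cell import ctrl, eyes gives the robot as it stands.
- The arm moves only by the tool apply_moves, never from a script. Its argument "moves" is a list of rows, each an object with "dp": the shift along the world's x, y, z in mm, a list of three; "dr": the turn, a rotation vector about the world's x, y, z in degrees, a list of three; "hand": the opening in per cent of the stroke, from 0 (shut) to 100 (fully open). A call has exactly 10 rows; each row shifts and turns the commanded pose from where the row before left it; what a row does not reach is not made up. A row lasts 1/10 s, in which the tool goes at most 50 mm and 8.59 degrees, less where a joint would pass 70% of its speed; a pose out of reach is approached as far as the arm can. A call with a gripper value outside its range is refused whole. The fingers move at their own pace and stop on an object; "newtons" is the grip in N (left out, the last holds). Time passes only in rows, so rows that do not move let the fingers close, or fill a call up. It gives the time, the measured TCP pose, the force, the opening and the grip force at its end, in the units of the state.
- ctrl.observe(): the state, without advancing time (a new reading comes with each control period).
- eyes.snapshot(name): name is "scene" or "top" or "wrist"; returns a dict with "frame" (420x560x3 uint8, red, green, blue), "K" (3x3 intrinsics, pixels), "k1" (the pictures are not rectified: a ray, as slopes to the right and down, at radius r is drawn at 1 + k1 r^2 times it, then the intrinsics apply), "T" (4x4, takes a point from camera to world coordinates). Camera axes: x right, y down, z forward; pixel columns grow to the right and rows downward; lengths in m; the calibration is good to about 2 mm. A picture is of the moment at which its call begins. There is no depth.
- ctrl.sign_off(): hands the job in; it is judged then, once.
The state is a dict: "clock": time; "qpos": joint angles; "joint_vel": joint speeds; "tau": joint torques, N m; "eef_pos": TCP position; "orientation": TCP orientation; "contact_force": force on the tool from outside, world axes, zero at the start; "wrist_torque": the same for the moment, N m; "width": finger opening in m; "gripper_force": force on a finger pad.
Only numpy, scipy, OpenCV 4.12 (cv2) and the standard library are available. Lean on these libraries where they do the work, as an engineer would, in place of code of your own. Each camera call takes 0.05 s, during which the arm holds its last target. There are 200 camera calls.

## Working session

There is one attempt and no reset: what is moved stays moved. The work goes in short steps, Python scripts to look and compute and a tool call to move; the robot and the scene stay as the last step left them, time stands still between calls to the robot, and variables do not carry over. Pictures are saved under pics/ and viewed, at most 10 in all, crops included, and the job is handed in when it is done.

Besides the shell and the picture viewer there is one more tool, called after "Call:" by a JSON object that holds its "name" and its "arguments". apply_moves: Moves the arm, as the interface text tells. Its arguments: {"type":"object","properties":{"moves":{"type":"array","items":{"type":"object","properties":{"dp":{"type":"array","items":{"type":"number"}},"dr":{"type":"array","items":{"type":"number"}},"hand":{"type":"number"}}}},"newtons":{"type":"number"}},"required":["moves"]}

```bash
mkdir -p pics; cat > h.py <<'E'
import numpy as np, cv2
from cell import ctrl, eyes
def snap(n,f=None):
    s=eyes.snapshot(n)
    if f: cv2.imwrite('pics/'+f,cv2.cvtColor(s['frame'],cv2.COLOR_RGB2BGR))
    return s
def pix2plane(s,uv,z):
    K=s['K'];T=s['T'];k=s['k1']
    d=np.array([(uv[0]-K[0,2])/K[0,0],(uv[1]-K[1,2])/K[1,1]]);u=d.copy()
    for _ in range(20): u=d/(1+k*(u@u))
    r=T[:3,:3]@np.array([*u,1]);o=T[:3,3]
    return o+r*(z-o[2])/r[2]
def proj(s,p):
    T=s['T'];c=T[:3,:3].T@(np.array(p)-T[:3,3]);u=c[:2]/c[2];u=u*(1+s['k1']*(u@u))
    return u*[s['K'][0,0],s['K'][1,1]]+s['K'][:2,2]
def blobs(s,lo,hi,amin=15):
    hsv=cv2.cvtColor(s['frame'],cv2.COLOR_RGB2HSV);m=cv2.inRange(hsv,lo,hi)
    n,l,st,c=cv2.connectedComponentsWithStats(m)
    return [(st[i].tolist(),c[i].round(1).tolist()) for i in range(1,n) if st[i][4]>=amin]
E
python3 - <<'E'
from h import *
for n in('top','scene'):
    s=snap(n,n+'0.png');print(n,s['T'].round(3).tolist(),s['K'][0,0],s['k1'])
    print('red',blobs(s,(0,150,80),(6,255,255)),blobs(s,(174,150,80),(180,255,255)));print('green',blobs(s,(45,80,40),(85,255,255)))
print(ctrl.observe())
E
```

```text
top [[0.004, -0.994, 0.113, 0.41], [-1.0, -0.004, 0.005, -0.008], [-0.004, -0.113, -0.994, 1.368], [0.0, 0.0, 0.0, 1.0]] 407.58771269915945 -0.06554440619345023
red [([225, 57, 11, 11, 85], [229.8, 62.0]), ([328, 210, 9, 9, 60], [332.0, 213.6])] []
green [([211, 58, 11, 10, 83], [215.7, 62.2]), ([248, 187, 42, 14, 335], [266.9, 194.5])]
scene [[0.857, 0.303, -0.417, 1.05], [0.516, -0.513, 0.686, -0.874], [-0.006, -0.803, -0.596, 0.817], [0.0, 0.0, 0.0, 1.0]] 412.5776283822757 -0.003504828605404046
red [([133, 21, 13, 21, 164], [139.2, 30.7]), ([467, 236, 13, 8, 83], [473.3, 239.5]), ([248, 241, 11, 8, 58], [252.4, 244.1])] []
green [([294, 193, 29, 23, 215], [307.8, 202.8]), ([471, 227, 12, 8, 60], [476.6, 230.2])]
{'clock': 0.1, 'qpos': array([-1.35745715,  0.59206519,  0.04834681,  1.60971369, -0.03330859,
        0.94273233, -0.0337223 ]), 'joint_vel': array([-2.26861139e-03, -1.39080892e-03, -1.16260796e-03, -3.95119105e-03,
       -3.84397688e-04, -2.08543680e-03, -7.36558583e-06]), 'tau': array([ 4.15454750e-03, -5.49999118e+01,  1.55342091e+00, -1.98824322e+01,
        9.78609460e-03,  3.83404098e-03,  2.22647031e-06]), 'eef_pos': array([0.2187676 , 0.6904005 , 0.23022174]), 'orientation': array([-3.13948424e+00,  1.36049622e-04,  2.83477074e+00]), 'contact_force': array([0.39649749, 1.45488087, 0.39198066]), 'wrist_torque': array([ 0.01672734, -0.01325467,  0.01786332]), 'gripper_force': 0.0, 'width': 0.0857290014901635}
```

View pics/top0.png

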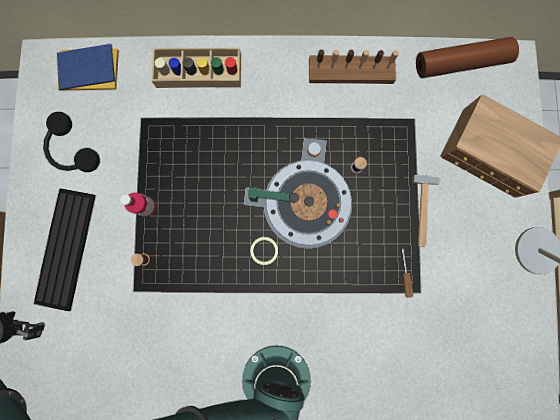

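View pics/scene0.png

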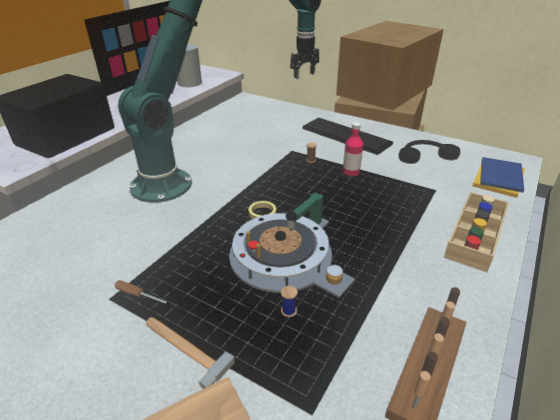

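The top view shows the indexer centred at about (308,203), the red cap at (332,213), the press to the left (+y) and the tray above. The next hole is toward the robot, at about (318,241).

```bash
python3 - <<'E'
from h import *
s=snap('top');f=s['frame'];hsv=cv2.cvtColor(f,cv2.COLOR_RGB2HSV)
# cap
m=cv2.inRange(hsv,(0,150,80),(6,255,255));c=[b for b in blobs(s,(0,150,80),(6,255,255)) if b[0][1]>150][0]
cap=pix2plane(s,c[1],.08);print('cap',cap)
# ring holes: dark small blobs around ring
g=f.max(2);d=((g<60)).astype(np.uint8);roi=np.zeros_like(d);roi[150:255,255:360]=1
n,l,st,ce=cv2.connectedComponentsWithStats(d*roi)
H=[]
for i in range(1,n):
    if 5<=st[i][4]<=60 and st[i][2]<10 and st[i][3]<10:
        p=pix2plane(s,ce[i],.053);H.append(p[:2]);print(st[i].tolist(),p.round(4))
s2=snap('scene');c2=[b for b in blobs(s2,(0,150,80),(6,255,255)) if 230<b[0][0]<270 and b[0][1]>200];print(c2,'cap scene',pix2plane(s2,c2[0][1],.078))
big=cv2.resize(f[135:265,235:375],None,fx=5,fy=4.6,interpolation=cv2.INTER_CUBIC);cv2.imwrite('pics/crop.png',big[:,:,::-1]);print(ctrl.grip_point_offset)
E
```

```text
cap [ 0.5321612  -0.17503059  0.08      ]
[357, 152, 3, 5, 13] [ 0.7345 -0.2665  0.053 ]
[338, 160, 4, 3, 7] [ 0.7081 -0.2062  0.053 ]
[278, 165, 7, 5, 18] [ 0.6912 -0.0094  0.053 ]
[344, 165, 6, 4, 12] [ 0.6934 -0.2268  0.053 ]
[353, 165, 7, 6, 22] [ 0.6851 -0.257   0.053 ]
[297, 166, 4, 3, 10] [ 0.6894 -0.0698  0.053 ]
[325, 169, 3, 3, 9] [ 0.6791 -0.1601  0.053 ]
[349, 169, 6, 7, 10] [ 0.6715 -0.246   0.053 ]
[357, 173, 3, 3, 7] [ 0.6653 -0.2658  0.053 ]
[255, 178, 9, 8, 31] [0.6443 0.0566 0.053 ]
[344, 178, 4, 5, 7] [ 0.6466 -0.2245  0.053 ]
[357, 178, 3, 9, 12] [ 0.6421 -0.2629  0.053 ]
[275, 183, 4, 3, 11] [0.6322 0.0027 0.053 ]
[342, 191, 4, 3, 9] [ 0.6067 -0.2172  0.053 ]
[255, 197, 3, 5, 11] [0.5825 0.0679 0.053 ]
[352, 197, 1, 5, 5] [ 0.5834 -0.2441  0.053 ]
[285, 200, 6, 2, 7] [ 0.5765 -0.035   0.053 ]
[255, 207, 7, 1, 7] [0.556 0.062 0.053]
[271, 210, 4, 3, 10] [0.5425 0.0148 0.053 ]
[289, 233, 4, 3, 10] [ 0.4695 -0.0436  0.053 ]
[317, 236, 4, 3, 9] [ 0.4588 -0.1337  0.053 ]
[255, 244, 4, 5, 8] [0.4318 0.0677 0.053 ]
[([248, 241, 11, 8, 58], [252.4, 244.0])] cap scene [ 0.53360134 -0.17697172  0.078     ]
0.0187
```

View pics/crop.png

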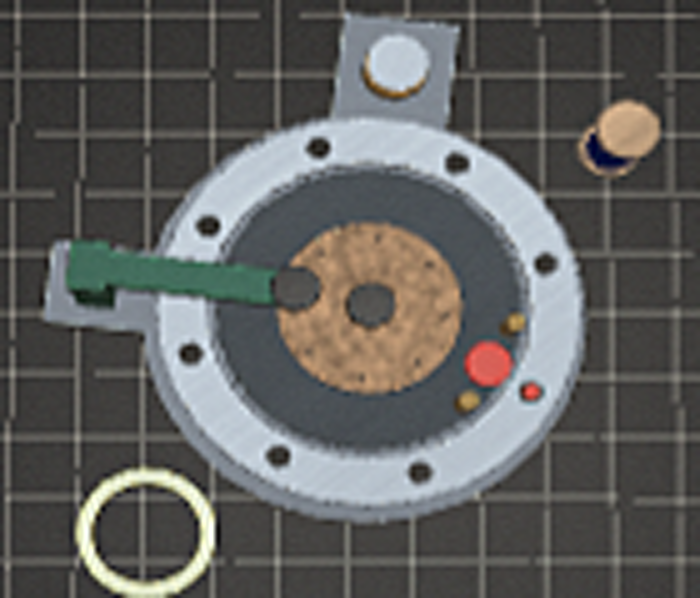

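Call:
{"name": "apply_moves", "arguments": {"moves": [{"dp": [18,-34,0],"dr": [0,0,-1.2],"hand": 0},{"dp": [18,-34,0],"dr": [0,0,-1.2],"hand": 0},{"dp": [18,-34,0],"dr": [0,0,-1.2],"hand": 0},{"dp": [18,-34,0],"dr": [0,0,-1.2],"hand": 0},{"dp": [18,-34,0],"dr": [0,0,-1.2],"hand": 0},{"dp": [18,-34,0],"dr": [0,0,-1.2],"hand": 0},{"dp": [18,-34,0],"dr": [0,0,-1.2],"hand": 0},{"dp": [18,-34,0],"dr": [0,0,-1.2],"hand": 0},{"dp": [18,-34,0],"dr": [0,0,-1.2],"hand": 0},{"dp": [18,-34,0],"dr": [0,0,-1.2],"hand": 0}]}}

```text
clock: 1.2
eef_pos: [0.3995, 0.3497, 0.2314]
orientation: [3.141, 0.0, 2.625]
contact_force: [-0.1, -0.8, 0.7]
width: -0.0004
gripper_force: 0.0
```

Call:
{"name": "apply_moves", "arguments": {"moves": [{"dp": [11,-42,0],"hand": 0},{"dp": [11,-42,0],"hand": 0},{"dp": [11,-42,0],"hand": 0},{"dp": [11,-42,0],"hand": 0},{"dp": [11,-42,0],"hand": 0},{"dp": [11,-42,0],"hand": 0},{"dp": [11,-42,0],"hand": 0},{"dp": [11,-42,0],"hand": 0},{"dp": [11,-42,0],"hand": 0},{"dp": [11,-42,0],"hand": 0}]}}

```text
invalid input
```

Call:
{"name": "apply_moves", "arguments": {"moves": [{"dp": [11,-42,0],"dr": [0,0,0],"hand": 0},{"dp": [11,-42,0],"dr": [0,0,0],"hand": 0},{"dp": [11,-42,0],"dr": [0,0,0],"hand": 0},{"dp": [11,-42,0],"dr": [0,0,0],"hand": 0},{"dp": [11,-42,0],"dr": [0,0,0],"hand": 0},{"dp": [11,-42,0],"dr": [0,0,0],"hand": 0},{"dp": [11,-42,0],"dr": [0,0,0],"hand": 0},{"dp": [11,-42,0],"dr": [0,0,0],"hand": 0},{"dp": [11,-42,0],"dr": [0,0,0],"hand": 0},{"dp": [11,-42,0],"dr": [0,0,0],"hand": 0}]}}

```text
clock: 2.2
eef_pos: [0.5091, -0.0706, 0.2314]
orientation: [3.141, 0.0, 2.625]
contact_force: [1.0, 0.8, 0.3]
width: 0.0
gripper_force: 0.0
```

Call:
{"name": "apply_moves", "arguments": {"moves": [{"dp": [5,-25,0],"dr": [0,0,0],"hand": 0},{"dp": [6,-25,0],"dr": [0,0,0],"hand": 0},{"dp": [6,-25,0],"dr": [0,0,0],"hand": 0},{"dp": [6,-20,0],"dr": [0,0,0],"hand": 0},{"dp": [0,-10,-20],"dr": [0,0,0],"hand": 0},{"dp": [0,0,-25],"dr": [0,0,0],"hand": 0},{"dp": [0,0,-25],"dr": [0,0,0],"hand": 0},{"dp": [0,0,-25],"dr": [0,0,0],"hand": 0},{"dp": [0,0,-23],"dr": [0,0,0],"hand": 0},{"dp": [0,0,0],"dr": [0,0,0],"hand": 0}]}}

```text
clock: 3.2
eef_pos: [0.5297, -0.173, 0.1107]
orientation: [-3.14, -0.006, 2.626]
contact_force: [-1.0, 0.2, 0.3]
width: -0.0
gripper_force: 0.0
```

```bash
python3 - <<'E'
from h import *
s=snap('scene');f=s['frame'][190:300,210:350]
cv2.imwrite('pics/c2.png',cv2.resize(f,None,fx=5,fy=5,interpolation=cv2.INTER_CUBIC)[:,:,::-1])
o=ctrl.observe();print(o['eef_pos'],o['orientation'],o['contact_force'],proj(s,o['eef_pos']))
E
```

```text
[ 0.53086856 -0.17352155  0.11219464] [-3.14072657 -0.00327841  2.62532403] [-0.23109176  0.7939711  -0.52013636] [251.68510174 233.33074208]
```

View pics/c2.png

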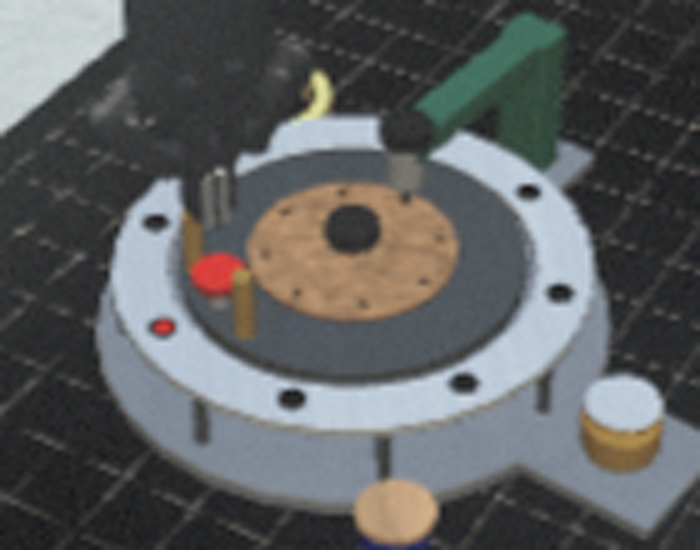

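Fingertips hang above the red cap, at about (252,235), between the two brass pegs. Pressing straight down.

Call:
{"name": "apply_moves", "arguments": {"moves": [{"dp": [0,0,-10],"dr": [0,0,0],"hand": 0},{"dp": [0,0,-10],"dr": [0,0,0],"hand": 0},{"dp": [0,0,-7],"dr": [0,0,0],"hand": 0},{"dp": [0,0,-5],"dr": [0,0,0],"hand": 0},{"dp": [0,0,-4],"dr": [0,0,0],"hand": 0},{"dp": [0,0,-4],"dr": [0,0,0],"hand": 0},{"dp": [0,0,-3],"dr": [0,0,0],"hand": 0},{"dp": [0,0,-2],"dr": [0,0,0],"hand": 0},{"dp": [0,0,0],"dr": [0,0,0],"hand": 0},{"dp": [0,0,0],"dr": [0,0,0],"hand": 0}]}}

```text
clock: 4.25
eef_pos: [0.5321, -0.1739, 0.0689]
orientation: [3.141, 0.0, 2.625]
contact_force: [-1.6, 0.9, 7.1]
width: -0.0004
gripper_force: 3.7
```

Call:
{"name": "apply_moves", "arguments": {"moves": [{"dp": [-4.1,2.6,0],"dr": [0,0,-3.3],"hand": 0},{"dp": [-4.1,2.7,0],"dr": [0,0,-3.3],"hand": 0},{"dp": [-3.8,3.1,0],"dr": [0,0,-3.3],"hand": 0},{"dp": [-3.7,3.1,0],"dr": [0,0,-3.3],"hand": 0},{"dp": [-3.4,3.5,0],"dr": [0,0,-3.3],"hand": 0},{"dp": [-3.4,3.6,0],"dr": [0,0,-3.3],"hand": 0},{"dp": [-3.0,3.8,0],"dr": [0,0,-3.3],"hand": 0},{"dp": [-3.0,3.9,0],"dr": [0,0,-3.3],"hand": 0},{"dp": [-2.5,4.2,0],"dr": [0,0,-3.3],"hand": 0},{"dp": [-2.5,4.3,0],"dr": [0,0,-3.3],"hand": 0}]}}

```text
clock: 5.25
eef_pos: [0.5019, -0.1404, 0.0697]
orientation: [3.137, 0.006, 2.047]
contact_force: [2.1, -0.4, 7.7]
width: -0.0001
gripper_force: 3.5
```

```bash
cat > m.py <<'E'
from h import *
import sys
C=np.array([.5743,-.1016])
s=snap('top');o=ctrl.observe();p=o['eef_pos'];print(p,o['contact_force'].round(1),o['orientation'][2])
print('finger deg',np.degrees(np.arctan2(*(p[:2]-C)[::-1])),'r',np.hypot(*(p[:2]-C)))
for n in('top','scene'):
    s=snap(n)
    for b in blobs(s,(0,120,60),(8,255,255),3):
        u=b[1]
        if (n=='top' and 265<u[0]<355 and 155<u[1]<255) or (n=='scene' and 225<u[0]<335 and 205<u[1]<290):
            print(n,b,[ (pix2plane(s,u,z)[:2].round(4).tolist(), np.degrees(np.arctan2(*(pix2plane(s,u,z)[:2]-C)[::-1])).round(1)) for z in (.07,.053)])
s=snap('scene');f=s['frame'][190:300,210:350]
if len(sys.argv)>1: cv2.imwrite('pics/'+sys.argv[1],cv2.resize(f,None,fx=5,fy=5,interpolation=cv2.INTER_CUBIC)[:,:,::-1])
E
python3 m.py c3.png
```

```text
[ 0.50122171 -0.13918825  0.06948498] [1.5 0.2 7.4] 2.045798682154833
finger deg -152.78070550574625 r 0.08217854697895853
scene ([251, 235, 5, 6, 20], [252.8, 237.8]) [([0.5138, -0.1466], np.float64(-143.4)), ([0.5016, -0.13], np.float64(-158.7))]
scene ([246, 236, 2, 3, 5], [246.4, 237.2]) [([0.4967, -0.1536], np.float64(-146.2)), ([0.4841, -0.1372], np.float64(-158.5))]
```

View pics/c3.png

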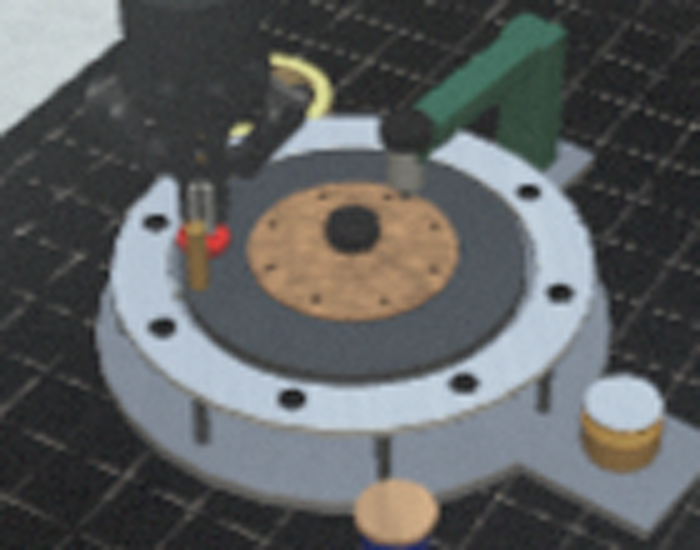

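The first hole at (242,255) is empty and the cap sits at about (251,238), so the table is near 0.42 rad with the pin under the ring. I'll lift to peg height and push on.

Call:
{"name": "apply_moves", "arguments": {"moves": [{"dp": [0,0,5],"dr": [0,0,0],"hand": 0},{"dp": [0,0,5],"dr": [0,0,0],"hand": 0},{"dp": [0,0,5],"dr": [0,0,0],"hand": 0},{"dp": [0,0,4],"dr": [0,0,0],"hand": 0},{"dp": [-1,2,0],"dr": [0,0,-1.5],"hand": 0},{"dp": [-0.9,2,0],"dr": [0,0,-1.5],"hand": 0},{"dp": [-0.9,2,0],"dr": [0,0,-1.5],"hand": 0},{"dp": [-0.8,2,0],"dr": [0,0,-1.5],"hand": 0},{"dp": [-0.8,2.1,0],"dr": [0,0,-1.5],"hand": 0},{"dp": [-0.7,2.1,0],"dr": [0,0,-1.5],"hand": 0}]}}

```text
clock: 6.45
eef_pos: [0.4937, -0.1291, 0.0872]
orientation: [3.141, 0.004, 1.888]
contact_force: [1.3, -5.1, -2.1]
width: 0.0003
gripper_force: 2.4
```

```bash
python3 m.py
```

```text
[ 0.49361527 -0.12853916  0.08718836] [ 0.7 -4.3 -1.3] 1.8882741750913488
finger deg -161.5367758782959 r 0.08506317263535432
scene ([249, 232, 7, 8, 36], [252.4, 235.1]) [([0.5061, -0.1372], np.float64(-152.5)), ([0.4937, -0.1204], np.float64(-166.9))]
```

Call:
{"name": "apply_moves", "arguments": {"moves": [{"dp": [-0.5,1.4,0],"dr": [0,0,-1],"hand": 0},{"dp": [-0.4,1.4,0],"dr": [0,0,-1],"hand": 0},{"dp": [-0.4,1.4,0],"dr": [0,0,-1],"hand": 0},{"dp": [-0.4,1.4,0],"dr": [0,0,-1],"hand": 0},{"dp": [-0.4,1.4,0],"dr": [0,0,-1],"hand": 0},{"dp": [-0.3,1.4,0],"dr": [0,0,-1],"hand": 0},{"dp": [-0.3,1.4,0],"dr": [0,0,-1],"hand": 0},{"dp": [-0.3,1.4,0],"dr": [0,0,-1],"hand": 0},{"dp": [-0.2,1.4,0],"dr": [0,0,-1],"hand": 0},{"dp": [0,0,0],"dr": [0,0,0],"hand": 0}]}}

```text
clock: 7.65
eef_pos: [0.4904, -0.1131, 0.0873]
orientation: [3.142, -0.001, 1.735]
contact_force: [2.0, 0.1, -0.3]
width: 0.0005
gripper_force: 0.7
```

```bash
python3 m.py
```

```text
[ 0.49030723 -0.11282138  0.08731185] [ 0.1 -0.6 -1. ] 1.735966301551992
finger deg -172.3903821368494 r 0.08473903761078694
scene ([248, 226, 9, 8, 51], [252.4, 229.6]) [([0.4919, -0.1163], np.float64(-169.9)), ([0.4792, -0.0991], np.float64(178.5))]
scene ([239, 233, 4, 2, 6], [240.5, 233.7]) [([0.4731, -0.1493], np.float64(-154.8)), ([0.46, -0.1328], np.float64(-164.7))]
```

Red now shows in the next hole (240,234), at -164.7°, so the pin has sprung up there. Coming away.

Call:
{"name": "apply_moves", "arguments": {"moves": [{"dp": [0.4,-3,0],"dr": [0,0,0],"hand": 0},{"dp": [0.4,-3,0],"dr": [0,0,0],"hand": 0},{"dp": [0,0,8],"dr": [0,0,0],"hand": 0},{"dp": [0,0,15],"dr": [0,0,0],"hand": 0},{"dp": [0,0,25],"dr": [0,0,0],"hand": 0},{"dp": [0,0,35],"dr": [0,0,0],"hand": 0},{"dp": [0,0,35],"dr": [0,0,0],"hand": 0},{"dp": [0,0,30],"dr": [0,0,0],"hand": 0},{"dp": [0,0,10],"dr": [0,0,0],"hand": 0},{"dp": [0,0,0],"dr": [0,0,0],"hand": 0}]}}

```text
clock: 8.85
eef_pos: [0.4916, -0.1203, 0.2468]
orientation: [3.138, 0.0, 1.736]
contact_force: [0.5, -0.1, -0.5]
width: -0.0001
gripper_force: 0.0
```

```bash
python3 m.py c4.png
```

```text
[ 0.49072493 -0.11990727  0.24545823] [ 0.5 -0.6  0.4] 1.735580648416129
finger deg -167.6444118345818 r 0.08555669607763207
scene ([248, 227, 9, 7, 50], [252.3, 229.7]) [([0.4919, -0.1169], np.float64(-169.5)), ([0.4792, -0.0996], np.float64(178.8))]
scene ([239, 233, 4, 2, 6], [240.5, 233.7]) [([0.4731, -0.1493], np.float64(-154.8)), ([0.46, -0.1328], np.float64(-164.7))]
```

View pics/c4.png

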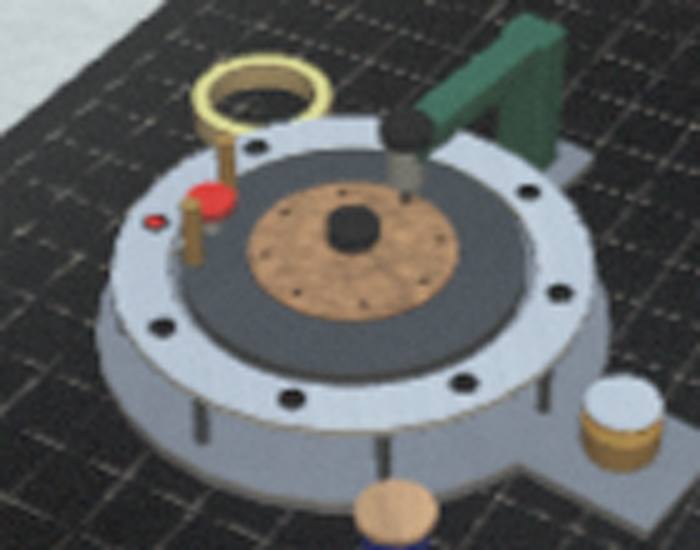

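The pin shows red in the next hole (crop 155,222) and the cap is at (252,230). One quick check of cap height before handing in.

```bash
python3 - <<'E'
from h import *
s=snap('scene')
for z in(.08,.0785,.0715): print(z,proj(s,[.4924,-.1243,z]).round(1))
print('initial ref up',proj(s,[.5324,-.1756,.08]).round(1),'measured 252.4,244.0')
E
```

```text
0.08 [250.8 228.4]
0.0785 [250.8 228.8]
0.0715 [251.  230.7]
initial ref up [252.3 243. ] measured 252.4,244.0
```

```bash
python3 -c "
from cell import ctrl
print(ctrl.sign_off())"
```

```text
the job is handed in; nothing more can be done
None
```

I turned the table clockwise to the next hole, where the camera shows the plunger sprung up and locked; the arm came away clear and the job was handed in after about 9 s. The hand-in returned no verdict.

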